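# Drop the ice box lid shut

## Task

Close the deep ice box on the bar trolley: tip its lid forward from where it leans back until it is past upright, then leave it alone so that its own weight swings it fully shut; do not ride it or press it down. Leave the lid of the shallow box standing open.

Things in the scene. Friction and masses are not known exactly. Their poses are not given: they have to be found in the camera images.
- ice_box: deep, nearly cubic galvanised box with steel cubes in it, fixed; 140 (x) by 170 (y), 130 mm high. Origin: centre of underside; x points to its hinge side (away from the robot within 0.4 rad), z up. Hinge line along y at x=+70, z=130. Lid: flat, 150 mm hinge to free edge, 176 wide, 4 thick, no handle. Open, it leans back: free edge at x=+111, z=274, with clear space behind it (+x) above z=100
- ice_lid (a joint): angle of the deep box's lid, rad: 0 closed, 1.57 upright, 1.85 leaning back on its stop (the start). Nearly free hinge, slightly damped: below 1.5 the lid falls shut by itself in about 1 s, above 1.65 it falls back open. About 0.25 kg; 0.5 N at the free edge tips it
- tray_box: shallow, wide box of the same steel with corks in it, beside the deep one (left or right), fixed; 120 (x) by 240 (y), 60 mm high. Origin: centre of underside; x to its hinge side, z up. Hinge line along y at x=+60, z=60; lid 130 mm long, 246 wide, leaning back open, top edge at z=185. To be left alone
- tray_lid (a joint): angle of the shallow box's lid, rad: 0 closed, 1.57 upright, 1.85 leaning back open (as it starts, and as it must stay)
Things that resemble listed ones, but are neither listed nor needed, are in the scene too. Leave any green look-alike of the ice_box alone.

How it is judged:
At the end, for the whole second after the job is handed in: the deep box's lid lies shut (within 0.06 rad of closed) and the shallow box's lid still leans back open (above 1.65 rad) (value of joint ice_lid below 0.06 rad and value of joint tray_lid above 1.65 rad); the robot touches nothing.
It fails at once if the robot touches the deep box or its lid (over 1 N) while the lid is below 0.7 rad: it must swing shut by its own weight, not be carried or pressed down (value of joint ice_lid below 0.7 rad and (contact force between ice_box and the arm above 1 N or contact force between ice_box and the fingers above 1 N)).
It fails at once if the lid of the shallow box is tipped upright or shut (value of joint tray_lid below 1.6 rad).
It also fails if it takes over 29 s, if anything falls off the work surface, if the arm or the gripper's body presses on something with over 40 N, if the wrist force passes 120 N, or if a joint passes its speed limit or range.

## Robot

A 6-joint arm with a two-finger parallel gripper is mounted at the origin on the work surface. World frame = base frame: x ahead of the robot, y to its left, z up, the work surface at z = 0. Lengths are in m, angles in rad, forces in N, time in s.
With the tool pointing down it reaches from about 0.375 to 0.925 m from the base axis. Payload 5.7 kg.
Tool frame: the origin (TCP) lies on the centre line of the jaws, within the pads' length; the fingertips stand 17 mm ahead of it and the grasp point (between the pads) lies 2 mm behind it (r.tcp_to_tips is the distance from the TCP to the fingertips, in m); z points along the fingers, y is the direction in which the jaws open and shut (so a half turn about z gives the same grasp; the last joint's range is limited). The gripper opens to 88 mm and grips with 3 to 60 N. Pads are 20 mm wide; open, the fingers measure 115 mm over their backs; the gripper's body (75 mm by 178 mm) begins 61 mm behind the grasp point.
Start: joints at [-1.225, 0.359, 1.51, -0, 1.272, -0.115], TCP at [0.267, -0.537, 0.24] pointing down, gripper open.
Joint ranges: [-2.97, 2.97], [-1.01, 2.36], [0.21, 2.38], [-0.96, 4.11], [0.2, 2.71], [-2.98, 2.98]. Speed limits (rad/s): [2.39, 2.39, 3.14, 3.14, 3.14, 3.14].

## Interface

Orientations are given as a unit quaternion [x, y, z, w].
In Python, from workcell import readout, capture, job, search_frame, r gives the robot as it stands. The module is installed in compiled form; this text tells all that it offers.
- The arm moves only by the shell command python3 -m handwheel 'ROWS' [FORCE]. ROWS is JSON, one flat list of numbers, 7 for each row, row after row: the shift along the tool's x, y, z in m, then the turn, a rotation vector about the tool's x, y, z in degrees, then the closure, from -1 (fully open) to 1 (shut), so that 0 is half open. In form: [tx, ty, tz, ax, ay, az, fingers, tx, ty, tz, ax, ay, az, fingers, ...]. A call has 1 to 20 rows; each row shifts and turns the commanded pose from where the row before left it, along the tool's axes as they then stand; what a row does not reach is not made up. A row lasts 1/12 s, in which the tool goes at most 41.7 mm and 7.16 degrees, less where a joint would pass 70% of its speed; a pose out of reach is approached as far as the arm can. A call with a gripper value outside its range is refused whole. The fingers move at their own pace and stop on an object; FORCE is the grip in N (left out, the last holds). Time passes only in rows, so rows that do not move let the fingers close. It gives the time, the measured TCP pose, the force and the opening at its end, in the units of the state.
- readout.get_state(): the state, without advancing time (a new reading comes with each control period).
- capture(name): name is "scene" or "top" or "wrist"; returns a dict with "img" (400x640x3 uint8, red, green, blue), "depth" (400x640 float32, m along the optical axis (not along the pixel's ray), 0 where there is no reading), "fx", "fy", "cx", "cy" (pixels), "k1" (the pictures are not rectified: a ray, as slopes to the right and down, at radius r is drawn at 1 + k1 r^2 times it, then the intrinsics apply), "camera_from_world" (4x4, takes a point from world to camera coordinates); the wrist camera has in their place "hand_eye" (4x4, takes a point from camera to tool coordinates, whose origin is the TCP and whose axes are the flange's). Camera axes: x right, y down, z forward; pixel columns grow to the right and rows downward; lengths in m; the calibration is good to about 2 mm. A picture is of the moment at which its call begins: read the wrist's pose just before it.
- job.close_job(): hands the job in, once; it reports no verdict.
Trained networks look in the newest picture that a camera, given by its name, has taken for a name from the list of things; names that differ only in an ending like _2 or _b are one class to them, and where a whole thing is asked for, a point or a joint stands for the part that bears it (a point fixed in the world has none). Each returns a list of dicts, best first, with "p" (0 to 1); they miss things now and then, are a little off and sometimes report something else, mostly with a low value. They report only what shows in the picture. A call takes as long as a camera call. They do not tell look-alikes from the thing itself.
- search_frame(camera, label): "bbox" ([left, top, right, bottom] in pixels, round what is visible of it).
The state is a dict: "t": time; "joint_pos": joint angles; "dq": joint speeds; "joint_efforts": joint torques, N m; "position": TCP position; "ee_rot": TCP orientation; "force": force on the tool from outside, world axes, zero at the start; "moment": the same for the moment, N m; "finger_gap": finger opening in m.
Only numpy, scipy, OpenCV 4.12 (cv2) and the standard library are available. Lean on these libraries where they do the work, as an engineer would, in place of code of your own. Each camera call takes 0.05 s, during which the arm holds its last target.

## Working session

There is one attempt and no reset: what is moved stays moved. The work goes in short steps, Python scripts to look and compute and a shell command to move; the robot and the scene stay as the last step left them, time stands still between calls to the robot, and variables do not carry over. Pictures are saved under pics/ and viewed, and the job is handed in when it is done.

```bash
mkdir -p pics
python3 - <<'E'
from workcell import readout, capture, search_frame
import cv2, numpy as np
s=readout.get_state(); print(s)
for n in ("scene","top"):
    c=capture(n); cv2.imwrite(f"pics/{n}0.png",c["img"][:,:,::-1]); np.savez(f"{n}0.npz",**c)
    for l in ("ice_box","tray_box","ice_lid","tray_lid"):
        print(n,l,search_frame(n,l))
    print(c["camera_from_world"],c["fx"],c["k1"])
E
```

```text
{'t': 0.0, 'joint_pos': array([-1.22508661e+00,  3.59523621e-01,  1.51142856e+00,  2.35386138e-05,
        1.27245424e+00, -1.15062491e-01]), 'dq': array([ 0.00021901, -0.00025848,  0.0021005 ,  0.00207532,  0.00077065,
       -0.0003619 ]), 'joint_efforts': array([ 1.19277396e-03, -5.15360963e+01, -2.70726550e+01,  6.72649266e-02,
        3.49959545e-02, -1.37990655e-04]), 'position': array([ 0.26658484, -0.53680516,  0.23879993]), 'ee_rot': array([ 9.73578692e-01,  2.28349969e-01, -9.31821269e-05, -9.02156038e-04]), 'force': array([ 0.1763698 , -0.11796607, -0.57006781]), 'moment': array([0.01163992, 0.04341705, 0.02162536]), 'finger_gap': 0.08770106177023365}
scene ice_box [{'bbox': [249.9, 47.4, 326.8, 141.4], 'p': 0.91}, {'bbox': [323.7, 228.5, 431.5, 329.5], 'p': 0.56}]
scene tray_box [{'bbox': [143.6, 138.2, 274.8, 220.7], 'p': 0.85}]
scene ice_lid [{'bbox': [248.2, 46.0, 326.7, 113.7], 'p': 0.94}, {'bbox': [322.6, 240.4, 382.3, 330.9], 'p': 0.56}]
scene tray_lid [{'bbox': [142.1, 157.5, 249.1, 216.0], 'p': 0.74}]
[[-6.37560710e-01  7.70399452e-01 -1.01212084e-03  2.70610961e-01]
 [ 7.12255178e-01  5.88940445e-01 -3.81892281e-01 -2.53566629e-01]
 [-2.93613525e-01 -2.44200402e-01 -9.24206287e-01  1.20327148e+00]
 [ 0.00000000e+00  0.00000000e+00  0.00000000e+00  1.00000000e+00]] 412.9929511728133 -0.08891088808806034
top ice_box [{'bbox': [396.4, 243.7, 443.6, 267.9], 'p': 0.56}, {'bbox': [176.1, 111.4, 266.8, 227.1], 'p': 0.55}]
top tray_box [{'bbox': [360.8, 110.8, 468.3, 208.3], 'p': 0.84}]
top ice_lid [{'bbox': [188.0, 114.6, 268.4, 170.5], 'p': 0.77}, {'bbox': [360.0, 111.8, 470.0, 205.5], 'p': 0.69}]
top tray_lid [{'bbox': [360.9, 109.8, 469.1, 154.9], 'p': 0.97}]
[[-0.01495269 -0.99978678  0.01424118 -0.00765386]
 [-0.9951811   0.01350041 -0.09712013  0.429675  ]
 [ 0.09690716 -0.01562476 -0.99517077  1.2167612 ]
 [ 0.          0.          0.          1.        ]] 479.2883810149438 -0.08337385763235783
```

View pics/scene0.png

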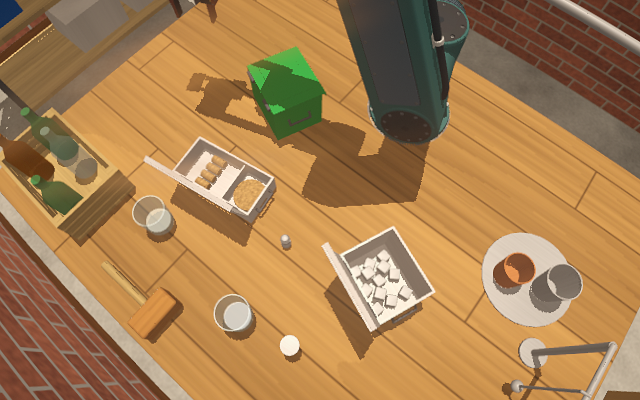

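View pics/top0.png

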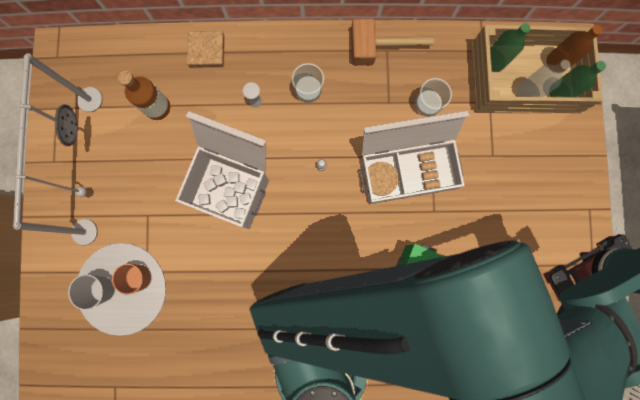

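The white box with the steel cubes is the ice box: at (225,185) in the top view and (380,280) in the scene view. The green box at (287,95) in the scene view is the look-alike. The tray box is at (415,160) in the top view.

```bash
cat > h.py <<'E'
import numpy as np, cv2
def cloud(c):
    c=dict(c); fx,fy,cx,cy,k1=[float(c[k]) for k in("fx","fy","cx","cy","k1")]
    h,w=c["depth"].shape
    u,v=np.meshgrid(np.arange(w),np.arange(h))
    K=np.array([[fx,0,cx],[0,fy,cy],[0,0,1.]])
    p=cv2.undistortPoints(np.stack([u,v],-1).reshape(-1,1,2).astype(float),K,np.array([k1,0,0,0.])).reshape(h,w,2)
    d=c["depth"]; P=np.dstack([p[...,0]*d,p[...,1]*d,d])
    T=np.linalg.inv(c["camera_from_world"])
    W=P@T[:3,:3].T+T[:3,3]; W[d<=0]=np.nan
    return W
E
python3 - <<'E'
import numpy as np,cv2
from h import cloud
W=cloud(np.load("top0.npz"))
for name,(l,t,r_,b),H in(("ice",(170,105,275,235),.13),("tray",(350,105,475,212),.06)):
    p=W[t:b,l:r_].reshape(-1,3); p=p[~np.isnan(p).any(1)]
    rim=p[abs(p[:,2]-H)<.006]; top=p[p[:,2]>H+.02]
    print(name,len(rim),p[:,2].max(), 'rim rect',cv2.minAreaRect(rim[:,:2].astype(np.float32)))
    c=top.mean(0); n=np.linalg.svd(top-c)[2][2]; n*=np.sign(n[0]); print(' lid mean',c,'n',n, 'max z',np.percentile(top[:,2],99),'tilt from vertical',np.arcsin(abs(n[2])), 'yaw',np.arctan2(n[1],n[0]))
    e=top[top[:,2]>np.percentile(top[:,2],99)-.012]; print(' edge',cv2.minAreaRect(e[:,:2].astype(np.float32)),e.mean(0))
for q in [(191,114),(265,149),(178,200),(245,225),(263,185)]:
    print(q,W[q[1]+2,q[0]])
W=cloud(np.load("scene0.npz"))
p=W[225:335,318:436].reshape(-1,3);p=p[~np.isnan(p).any(1)]
rim=p[abs(p[:,2]-.13)<.006]; print('scene rim',cv2.minAreaRect(rim[:,:2].astype(np.float32)))
e=p[p[:,2]>.262]; print(e.mean(0),cv2.minAreaRect(e[:,:2].astype(np.float32)),p[:,2].max())
g=W[45:142,245:328].reshape(-1,3); g=g[g[:,2]>.03]; print('green',g.min(0),g.max(0))
E
```

```text
ice 697 0.2807873884118026 rim rect ((0.4706178605556488, 0.23375654220581055), (0.17385247349739075, 0.14521470665931702), 68.0893325805664)
 lid mean [0.55749065 0.1964759  0.22131277] n [ 0.89926862 -0.36200389 -0.24549772] max z 0.27843605249477643 tilt from vertical 0.24803309628191927 yaw -0.3827058820085607
 edge ((0.5698399543762207, 0.19342467188835144), (0.17496608197689056, 0.015328684821724892), 68.4327621459961) [0.5691484  0.19216503 0.27495388]
tray 771 0.19192531993477857 rim rect ((0.5639225244522095, -0.23398886620998383), (0.2254999727010727, 0.24135807156562805), 9.120145797729492)
 lid mean [ 0.59566215 -0.22837741  0.13884559] n [ 0.96643194  0.17700127 -0.18622529] max z 0.1897871530494237 tilt from vertical 0.18731881681928547 yaw 0.18114165266484958
 edge ((0.6047329902648926, -0.22923000156879425), (0.015660671517252922, 0.24898119270801544), 8.626152038574219) [ 0.60422405 -0.2270499   0.18581025]
(191, 114) [0.59738762 0.26614824 0.27421814]
(265, 149) [0.52979011 0.11515977 0.2285476 ]
(178, 200) [0.44541287 0.36889228 0.00359847]
(245, 225) [0.3736753  0.18160977 0.07272829]
(263, 185) [0.47604904 0.13986091 0.04651061]
scene rim ((0.47020184993743896, 0.235139861702919), (0.17135080695152283, 0.14420421421527863), 68.21410369873047)
[0.57139914 0.19765574 0.27405013] ((0.5698127150535583, 0.19450655579566956), (0.1749887317419052, 0.015325874090194702), 68.04109191894531) 0.2786879835843006
green [ 0.12181885 -0.38462259  0.03005264] [ 0.32551563 -0.16132039  0.14137705]
```

```bash
python3 -m handwheel '[0,0,-0.03,0,0,0,1, 0,0,-0.03,0,0,0,1, 0,0,-0.03,0,0,0,1, 0,0,-0.03,0,0,0,1, 0,0,-0.03,0,0,0,1, 0,0,-0.03,0,0,0,1, 0.024,-0.0189,0,0,0,0,1, 0.024,-0.0189,0,0,0,0,1, 0.024,-0.0189,0,0,0,0,1, 0.024,-0.0189,0,0,0,0,1, 0.024,-0.0189,0,0,0,0,1, 0.024,-0.0189,0,0,0,0,1, 0.024,-0.0189,0,0,0,0,1, 0.024,-0.0189,0,0,0,0,1, 0.024,-0.0189,0,0,0,0,1, 0.024,-0.0189,0,0,0,0,1, 0.024,-0.0189,0,0,0,0,1, 0.024,-0.0189,0,0,0,0,1, 0.024,-0.0189,0,0,0,0,1]' 10
```

```text
t: 2.08
position: [0.4373, -0.1771, 0.4199]
ee_rot: [0.974, 0.228, 0.0, 0.0]
force: [-0.6, -0.2, 0.5]
finger_gap: 0.0006
```

```bash
python3 -m handwheel '[0.024,-0.0189,0,0,0,0,1, 0.024,-0.0189,0,0,0,0,1, 0.024,-0.0189,0,0,0,0,1, 0.024,-0.0189,0,0,0,0,1, 0.024,-0.0189,0,0,0,0,1, 0.024,-0.0189,0,0,0,0,1, 0.024,-0.0189,0,0,0,0,1, 0.024,-0.0189,0,0,0,0,1, 0.024,-0.0189,0,0,0,0,1, 0.024,-0.0189,0,0,0,0,1, 0.024,-0.0189,0,0,0,0,1, 0.024,-0.0189,0,0,0,0,1, 0.024,-0.0189,0,0,0,0,1]'
```

```text
t: 3.17
position: [0.6076, 0.1817, 0.4197]
ee_rot: [0.974, 0.228, 0.0, -0.0]
force: [1.0, -0.3, -0.1]
finger_gap: 0.0004
```

```bash
python3 -m handwheel '[0,0,0,0,0,6,1, 0,0,0,0,0,6,1, 0,0,0,0,0,6,1, 0,0,0,0,0,6,1, 0,0,0,0,0,6,1, 0,0,0,0,0,6,1, 0,0,0,0,0,6,1, 0,0,0,0,0,6,1, 0,0,0,0,0,0,1]'
python3 - <<'E'
from workcell import readout, capture
import cv2,numpy as np
from scipy.spatial.transform import Rotation as R
s=readout.get_state(); print(s["joint_pos"],s["position"]); print(R.from_quat(s["ee_rot"]).as_matrix())
c=capture("scene"); cv2.imwrite("pics/scene1.png",c["img"][:,:,::-1])
c=np.array([.468,.235]);ex=np.array([np.cos(.38),-np.sin(.38)]);ey=np.array([-ex[1],ex[0]])
d=s["position"][:2]-c; print(d@ex,d@ey)
E
```

```text
t: 3.92
position: [0.6071, 0.1802, 0.4197]
ee_rot: [0.982, -0.189, -0.0, -0.0]
force: [-0.5, 0.5, 0.0]
finger_gap: 0.0008
[1.79423925e-01 3.09912194e-01 1.15216378e+00 9.29354842e-05
 1.67964078e+00 2.13092925e+00] [0.60713105 0.18017638 0.4196542 ]
[[ 9.28405158e-01 -3.71569434e-01 -1.38595494e-04]
 [-3.71569428e-01 -9.28405168e-01  6.87551312e-05]
 [-1.54220078e-04 -1.23347700e-05 -9.99999988e-01]]
0.149541283445739 0.000693799648318282
```

View pics/scene1.png

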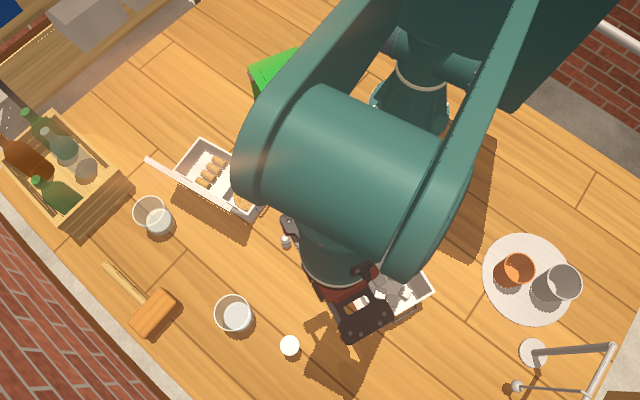

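```bash
python3 -m handwheel '[0,0,0.02,0,0,0,1, 0,0,0.025,0,0,0,1, 0,0,0.025,0,0,0,1, 0,0,0.025,0,0,0,1, 0,0,0.025,0,0,0,1, 0,0,0.025,0,0,0,1, 0,0,0.02,0,0,0,1, 0,0,0.005,0,0,0,1, 0,0,0,0,0,0,1]'
python3 - <<'E'
from workcell import readout, capture
import cv2,numpy as np
for n in("wrist","scene"):
    c=capture(n); cv2.imwrite(f"pics/{n}2.png",c["img"][:,:,::-1])
    if n=="wrist": print(c["hand_eye"])
E
```

```text
t: 4.72
position: [0.6061, 0.18, 0.248]
ee_rot: [0.982, -0.186, -0.002, 0.001]
force: [0.3, 0.4, 0.6]
finger_gap: 0.0005
[[ 7.16862891e-04 -9.54831659e-01 -2.97146409e-01  8.19547976e-02]
 [ 9.99999488e-01  8.96618666e-04 -4.68648991e-04 -1.23211435e-04]
 [ 7.13907911e-04 -2.97145921e-01  9.54831813e-01 -1.45390581e-01]
 [ 0.00000000e+00  0.00000000e+00  0.00000000e+00  1.00000000e+00]]
```

View pics/wrist2.png

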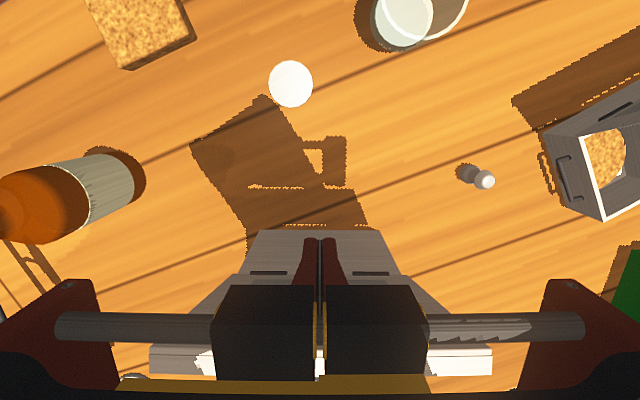

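View pics/scene2.png

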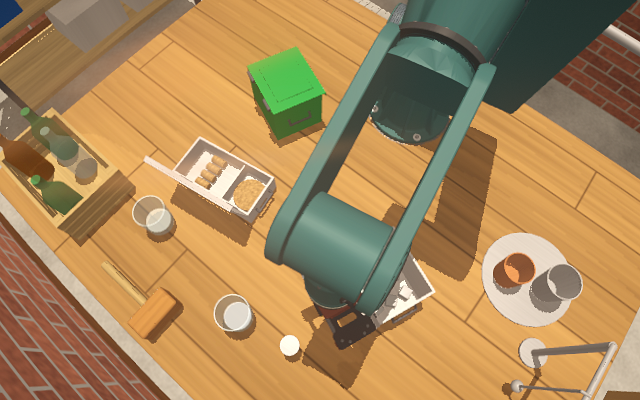

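```bash
python3 -m handwheel '[-0.008,0,0,0,0,0,1, -0.012,0,0,0,0,0,1, -0.012,0,0,0,0,0,1, -0.012,0,0,0,0,0,1, -0.012,0,0,0,0,0,1, -0.012,0,0,0,0,0,1, -0.012,0,0,0,0,0,1, -0.012,0,0,0,0,0,1, -0.008,0,0,0,0,0,1, 0.006,0,0,0,0,0,1, 0.012,0,0,0,0,0,1, 0.012,0,0,0,0,0,1]'
python3 - <<'E'
from workcell import readout, capture
import cv2,numpy as np
print(readout.get_state()["position"],readout.get_state()["force"])
for n in("wrist","scene"):
    c=capture(n); cv2.imwrite(f"pics/{n}3.png",c["img"][:,:,::-1])
cv2.imwrite("pics/c3.png",cv2.imread("pics/scene3.png")[180:380,250:480])
E
```

```text
t: 5.82
position: [0.5436, 0.2057, 0.2499]
ee_rot: [0.982, -0.187, 0.001, -0.0]
force: [0.0, 0.4, 0.8]
finger_gap: 0.0005
[0.54362614 0.20566553 0.24990583] [0.01699163 0.36354327 0.78349015]
```

View pics/wrist3.png

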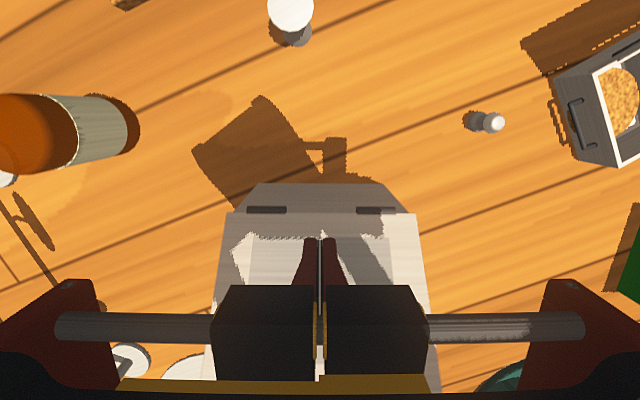

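View pics/scene3.png

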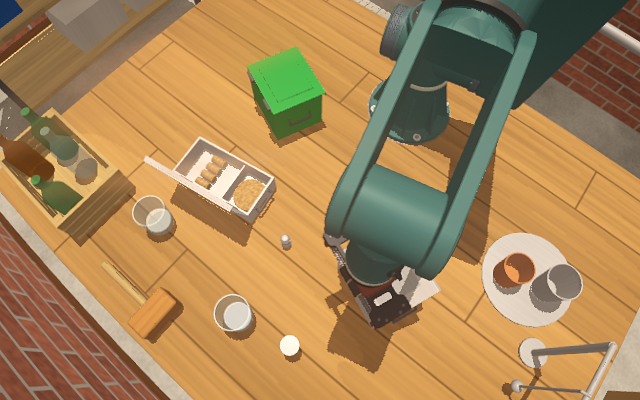

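The lid has tipped past upright: the wrist view shows its light outer face spreading forward under the fingers from about (320,220), and the tool feels no force. Now I'll raise the tool and move it clear of the box.

```bash
python3 -m handwheel '[0,0,-0.02,0,0,0,1, 0,0,-0.025,0,0,0,1, 0,0,-0.025,0,0,0,1, 0,0,-0.025,0,0,0,1, 0,0,-0.025,0,0,0,1, 0,0,-0.025,0,0,0,1, 0,0,-0.025,0,0,0,1, 0,0.02,0,0,0,0,1, 0,0.03,0,0,0,0,1, 0,0.03,0,0,0,0,1, 0,0.03,0,0,0,0,1, 0,0.03,0,0,0,0,1, 0,0.03,0,0,0,0,1, 0,0.03,0,0,0,0,1, 0,0.02,0,0,0,0,1, 0,0,0,0,0,0,1, 0,0,0,0,0,0,1]'
python3 - <<'E'
from workcell import readout, capture
import cv2,numpy as np
from h import cloud
print(readout.get_state()["position"],readout.get_state()["force"])
for n in("top","scene"):
    c=capture(n); cv2.imwrite(f"pics/{n}4.png",c["img"][:,:,::-1])
    W=cloud(c)
    o=np.array([.468,.235]);ex=np.array([np.cos(.38),-np.sin(.38)]);ey=np.array([-ex[1],ex[0]])
    d=W[...,:2]-o; x=d@ex;y=d@ey
    m=(abs(x)<.065)&(abs(y)<.08)&(W[...,2]<.3)&(W[...,2]>.02)
    if m.sum()>50:
        A=np.c_[x[m],y[m],np.ones(m.sum())]; print(n,m.sum(),np.linalg.lstsq(A,W[...,2][m],rcond=None)[0],np.percentile(W[...,2][m],[2,50,98]))
E
```

```text
t: 7.33
position: [0.4615, 0.0004, 0.4198]
ee_rot: [0.982, -0.189, 0.0, -0.0]
force: [0.3, -0.3, -0.4]
finger_gap: 0.0004
[4.61462885e-01 4.05514369e-04 4.19813181e-01] [ 0.26252967 -0.31054434 -0.4327206 ]
top 3034 [ 0.00174269 -0.00514814  0.13610877] [0.13155908 0.13602134 0.140646  ]
scene 4396 [-0.00153326  0.00213579  0.13503977] [0.13158055 0.13502491 0.13861933]
```

View pics/top4.png

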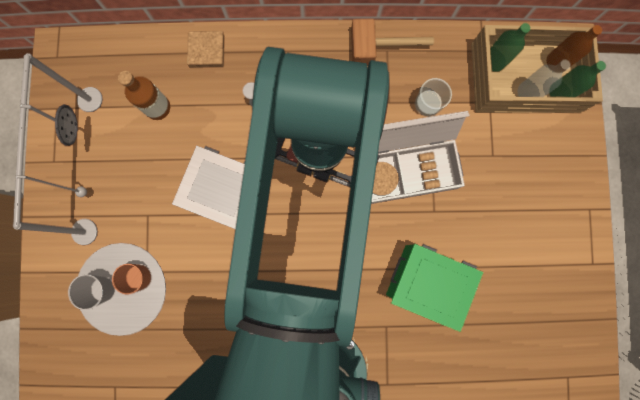

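View pics/scene4.png

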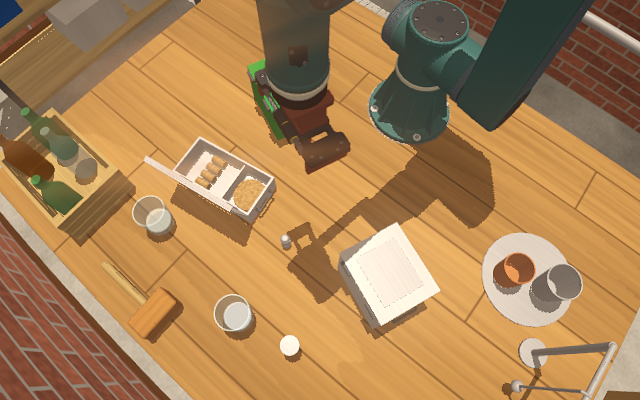

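The ice lid lies flat at z≈0.135 with a slope under 0.006, seen at (388,270) in the scene view. The tray lid still leans back open, and the robot is clear of everything.

```bash
python3 -c "
from workcell import job
print(job.close_job())"
```

```text
the job is handed in; nothing more can be done
None
```

The deep ice box is shut and the job is handed in, at about 7.4 s of the 29 s allowed.

- **What I did:** I put the closed fingertips behind the leaning lid and drew it about 0.1 m towards the robot, until it was past upright. Then I backed off and raised the tool, and the lid swung shut under its own weight.
- **Ice lid:** both the top and scene depth pictures show it flat at z ≈ 0.135 m. The slope is under 0.006, well within the 0.06 rad limit.
- **Shallow box:** its lid still leans back open. I checked this by eye in the last pictures and did not measure its angle again.
- **Robot:** it ended at z = 0.42 m, clear of everything, with wrist force readings below 1 N. I read the force only between moves, not while the fingers were on the lid.

None of the final checks failed or disagreed. For the starting pose, the networks also reported the green box as the ice box, with a higher score (0.91 against 0.56). I chose the real one by the steel cubes inside it and its measured size.

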